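# Find the weak tag clip by pulling its tag and reject it

## Task

Three spring clips sit in the test rack, each gripping a white label tag, and one clip has gone weak. Tug every tag about a centimetre towards you along its channel, slowly and no further so that it stays in the clip's jaws, and feel which clip lets it slide most easily; then lift that weak clip out of its nest, tag and all, and set it down gently, standing upright, in the empty grey tray. Leave the two good clips in their nests and everything else where it is.

Things in the scene. Friction and masses are not known exactly. Their poses are not given: they have to be found in the camera images.
- rack: Fixed test rack: grey plate 186 x 290 mm, 12 mm thick, with three parallel lanes 100 mm apart. Origin on the table under the middle lane; x runs along the lanes away from the robot, y left, z up. Lanes at y = 100, 0, -100 mm: in each, a tag channel in front, then two gate posts, then the nest with a clip.
- rack_stop (a point): Front end of the middle lane's tag channel, on the plate (rack x = -93, y = 0, z = 12 mm): a low stop there ends the channel, which runs to rack x = 13 mm between two rails 8 mm apart, each 6 mm thick, tops at z = 24 mm. The outer lanes are the same. Axes as the rack.
- rack_nest (a point): Nest of the middle lane (rack x = 50, y = 0, z = 12 mm; outer lanes alike): ledges to z = 20 mm at the sides and behind, and two gate posts in front (x = 20 to 26 mm, 35 mm apart, tops at z = 44 mm). A pull along rack -x brings the clip up to 2 mm forward on to the gate, which then holds it while the tag slides; pulling up lifts the clip out. Axes as the rack.
- clip_k: One of three outwardly identical loose spring clips, 180 g. Steel body 44 (x) x 50 (y) x 40 mm high, open to the front (-x) where two upright lips pinch the tag. On top a black finger tab to hold it by: 12 mm thick (y), 36 mm long (x from -14 to 22 mm), z from 40 to 72 mm. Origin: underside centre. Starts seated in any one of the three nests (origin at rack x = 50, z = 12 mm).
- clip_m: Spring clip, same look, size and frame as clip_k, seated in another nest. Among the three clips, in no known order, two are good and one is weak: a good clip lets its tag slide at a steady 9 to 19 N (some of it rubbing in the channel), the weak one at only 2 to 7 N. Only the pull tells them apart.
- clip_r: Spring clip, same look, size and frame as clip_k, seated in the remaining nest. Good or weak like the others: only the pull tells.
- tag_k: White plastic tag gripped by clip_k, 20 g. Origin: underside below the head's middle, 60 mm in front of the clip's origin and level with it; x towards the clip, z up. Head to hold it by: 12 mm thick (y), x from -13 to 13, z from 16 to 50 mm. Under it a 4 mm thick keel (x from -30 to 13 mm) stands in the lane's channel.
- tag_m: Tag gripped by clip_m, same shape and frame as tag_k. Behind the head a 4 mm thick tongue (z from 12 to 34 mm) reaches to x = 65 mm, 20 mm past the clip's lips: it slips right out of the jaws when drawn 20 mm. A tug of 6 to 17 mm relative to the clip is wanted; aim for 10 or 11.
- tag_r: Tag gripped by clip_r, same shape and frame as tag_k and tag_m.
- jaw_k: The sprung jaw inside clip_k, a dark steel arm 32 mm long with a round upright lip at its front end; origin on its hinge pin, 17 mm behind and 10 mm to the right of the clip's origin. Nothing to handle.
- jaw_m: The sprung jaw inside clip_m, a dark steel arm 32 mm long with a round upright lip at its front end; origin on its hinge pin, 17 mm behind and 10 mm to the right of the clip's origin. Nothing to handle.
- jaw_r: The sprung jaw inside clip_r, a dark steel arm 32 mm long with a round upright lip at its front end; origin on its hinge pin, 17 mm behind and 10 mm to the right of the clip's origin. Nothing to handle.
- tray: Empty grey open tray, fixed, to the right of the rack: 200 mm (x) by 130 mm (y), 30 mm high, walls 4 mm and floor 4 mm thick. Origin: centre of the underside; z up. A clip with its tugged tag is about 125 to 130 mm long, from 22 mm behind the clip's origin to about 105 mm in front of it.
- punnet: Bystander: clear tub of seedlings, 130 x 100 x 50 mm with shoots above, left of the rack. Origin: underside centre.
- pen: Bystander: blue pen, 130 mm long along x, 13 mm thick, lying close along the rack's right edge. Origin: underside, near the middle.
- dish: Bystander: closed clear round dish, 90 mm across, 16 mm high, close behind the rack. Origin: underside centre.
- tweezers: Bystander: steel tweezers, 130 mm long, lying close behind the tray. Origin: underside, middle.
- calculator: Bystander: grey pocket calculator, 150 x 100 x 18 mm, lying at the left. Origin: underside centre.
Not all that is in view belongs to the job. What is shaped like the tag_m but orange, purple or red is not meant.

How it is judged (in metres and radians):
On the way, in this order (a step that is already met when the one before it is completed fails the run):
1. every tag has been tugged 6 to 17 mm out of its clip, and all three clips are still in their nests (x of tag_k in the frame of clip_k between -0.077 and -0.066 m and y of tag_k in the frame of clip_k between -0.01 and 0.01 m and x of tag_m in the frame of clip_m between -0.077 and -0.066 m and y of tag_m in the frame of clip_m between -0.01 and 0.01 m and x of tag_r in the frame of clip_r between -0.077 and -0.066 m and y of tag_r in the frame of clip_r between -0.01 and 0.01 m and distance of each of clip_k, clip_m, clip_r from where it was at the start of the episode below 0.008 m), for 0.2 s.
2. a clip has been lifted out of its nest (z of any of clip_k, clip_m, clip_r in the frame of rack above 0.04 m), for 0.1 s.
At the end, for the whole second after the job is handed in: The weak clip (jaw force on its tag under 6 N) stands upright (within 0.15 rad) and at rest on the tray's floor, the two good clips are in their nests (within 8 mm of where they were), and every tag is still in its clip's jaws, tugged 6 to 17 mm out (x of tag_k in the frame of clip_k between -0.077 and -0.066 m and y of tag_k in the frame of clip_k between -0.01 and 0.01 m and x of tag_m in the frame of clip_m between -0.077 and -0.066 m and y of tag_m in the frame of clip_m between -0.01 and 0.01 m and x of tag_r in the frame of clip_r between -0.077 and -0.066 m and y of tag_r in the frame of clip_r between -0.01 and 0.01 m and ((x of clip_k in the frame of tray between -0.08 and 0.08 m and y of clip_k in the frame of tray between -0.045 and 0.045 m and z of clip_k in the frame of tray below 0.012 m and angle between clip_k's own z axis and vertical below 0.15 rad and linear speed of clip_k below 0.02 m/s and contact force between jaw_k and tag_k below 6 N and distance of each of clip_m, clip_r from where it was at the start of the episode below 0.008 m and contact force between jaw_m and tag_m above 6 N and contact force between jaw_r and tag_r above 6 N) or (x of clip_m in the frame of tray between -0.08 and 0.08 m and y of clip_m in the frame of tray between -0.045 and 0.045 m and z of clip_m in the frame of tray below 0.012 m and angle between clip_m's own z axis and vertical below 0.15 rad and linear speed of clip_m below 0.02 m/s and contact force between jaw_m and tag_m below 6 N and distance of each of clip_k, clip_r from where it was at the start of the episode below 0.008 m and contact force between jaw_k and tag_k above 6 N and contact force between jaw_r and tag_r above 6 N) or (x of clip_r in the frame of tray between -0.08 and 0.08 m and y of clip_r in the frame of tray between -0.045 and 0.045 m and z of clip_r in the frame of tray below 0.012 m and angle between clip_r's own z axis and vertical below 0.15 rad and linear speed of clip_r below 0.02 m/s and contact force between jaw_r and tag_r below 6 N and distance of each of clip_k, clip_m from where it was at the start of the episode below 0.008 m and contact force between jaw_k and tag_k above 6 N and contact force between jaw_m and tag_m above 6 N))); the robot touches nothing.
It fails at once if a good clip is lifted out of its nest ((z of clip_k in the frame of rack above 0.03 m and contact force between jaw_k and tag_k above 7.5 N) or (z of clip_m in the frame of rack above 0.03 m and contact force between jaw_m and tag_m above 7.5 N) or (z of clip_r in the frame of rack above 0.03 m and contact force between jaw_r and tag_r above 7.5 N)).
It fails at once if a tag is jerked (faster than 0.25 m/s with its clip in the nest) ((linear speed of tag_k above 0.25 m/s and distance of clip_k from where it was at the start of the episode below 0.008 m) or (linear speed of tag_m above 0.25 m/s and distance of clip_m from where it was at the start of the episode below 0.008 m) or (linear speed of tag_r above 0.25 m/s and distance of clip_r from where it was at the start of the episode below 0.008 m)).
It fails at once if a clip is let fall into the tray (faster than 0.4 m/s in the last 15 mm above its floor) or pressed into it (over 45 N) ((linear speed of clip_k above 0.4 m/s and z of clip_k in the frame of tray below 0.02 m and x of clip_k in the frame of tray between -0.09 and 0.09 m and y of clip_k in the frame of tray between -0.06 and 0.06 m) or (linear speed of clip_m above 0.4 m/s and z of clip_m in the frame of tray below 0.02 m and x of clip_m in the frame of tray between -0.09 and 0.09 m and y of clip_m in the frame of tray between -0.06 and 0.06 m) or (linear speed of clip_r above 0.4 m/s and z of clip_r in the frame of tray below 0.02 m and x of clip_r in the frame of tray between -0.09 and 0.09 m and y of clip_r in the frame of tray between -0.06 and 0.06 m) or contact force between any of clip_k, clip_m, clip_r and tray above 45 N).
It fails at once if the robot presses on the rack (over 20 N) (contact force between the arm and rack above 20 N).
It fails at once if a bystander is pushed more than 25 mm (distance of any of punnet, pen, dish, tweezers, calculator from where it was at the start of the episode above 0.025 m).
It also fails if it takes over 62 s, if anything falls off the work surface, if the arm or the gripper's body presses on something with over 40 N, if the wrist force passes 120 N, or if a joint passes its speed limit or range.

## Robot

A 7-joint arm with a two-finger parallel gripper is mounted at the origin on the work surface. World frame = base frame: x ahead of the robot, y to its left, z up, the work surface at z = 0. Lengths are in m, angles in degrees, forces in N, time in s.
With the tool pointing down it reaches from about 0.35 to 0.775 m from the base axis. Payload 3.1 kg.
Tool frame: the origin (TCP) lies on the centre line of the jaws, within the pads' length; the fingertips stand 17 mm ahead of it and the grasp point (between the pads) lies 2 mm behind it (robot.tip_reach is the distance from the TCP to the fingertips, in m); z points along the fingers, y is the direction in which the jaws open and shut (so a half turn about z gives the same grasp; the last joint's range is limited). The gripper opens to 85 mm and grips with 20 to 120 N. Pads are 22 mm wide; open, the fingers measure 114 mm over their backs; the gripper's body (76 mm by 85 mm) begins 54 mm behind the grasp point. The pads swing forward as they close: fully open they stand 13 mm farther back than shut.
Start: joints at [72.897, 17.813, 0.802, 86.603, -0.252, 75.585, -1.558], TCP at [0.14, -0.532, 0.248] pointing down, gripper open.
Joint ranges: [-154.91, 154.91], [-16.99, 109.72], [-72.82, 74.43], [7.12, 147.25], [-82.49, 262.49], [11.32, 116.49], [-174.64, 174.64]. Speed limits (degrees/s): [159.86, 159.86, 180, 180, 180, 180, 180].

## Interface

Orientations are given as [roll, pitch, yaw] about the fixed x, y, z axes, in that order (R = Rz(yaw) Ry(pitch) Rx(roll)).
In Python, from station import robot, fingers, vision, workorder, recognise gives the robot as it stands. Calls block until the motion is done:
- robot.move_to(position, orientation): joint-space move of the TCP to a pose.
- robot.line_to(position, orientation=None, velocity=0.15, f_stop=None): straight line of the TCP; orientation=None keeps the orientation; velocity is the mean speed in m/s. With f_stop (N) it stops when the force on the tool has changed by that much, and returns True; else False.
- robot.move_j(angles): joint-space move.
- fingers.gripper_to(opening, force=None): opening from 0.0 (shut) to 1.0 (fully open); force is the grip in N (None keeps the last); returns when the fingers have stopped.
- robot.pause(seconds).
- robot.inverse_kinematics(position, orientation): joint angles nearest the present ones, or None.
- vision.grab_frame(name): name is "scene" or "top" or "wrist"; returns the picture (384x512x3 uint8, red, green, blue); there is no depth.
- vision.calibration(name): a dict with "mtx" (3x3 intrinsics, pixels), "extrinsics" (4x4, takes a point from world to camera coordinates); the wrist camera has in their place "T_tool_cam" (4x4, takes a point from camera to tool coordinates, whose origin is the TCP and whose axes are the flange's). Camera axes: x right, y up, looking along -z (the intrinsics and any distortion apply to the point x, -y, -z); pixel columns grow to the right and rows downward; lengths in m; the calibration is good to about 2 mm. A picture is of the moment at which its call begins: read the wrist's pose just before it. calibration takes no time and is no camera call.
A pose or a line that the arm cannot do raises robot.PlanningError and nothing moves.
- workorder.close_job(): hands the job in, once; it reports no verdict.
Trained networks look in the newest picture that a camera, given by its name, has taken for a name from the list of things; names that differ only in an ending like _2 or _b are one class to them, and where a whole thing is asked for, a point or a joint stands for the part that bears it (a point fixed in the world has none). Each returns a list of dicts, best first, with "p" (0 to 1); they miss things now and then, are a little off and sometimes report something else, mostly with a low value. They report only what shows in the picture. A call takes as long as a camera call. They do not tell look-alikes from the thing itself.
- recognise(label, camera): "rect" ([centre column, centre row, width, height] in pixels, round what is visible of it).
Readings, each from a call of its own:
- robot.current_time_s(): time.
- robot.current_joint_positions(): joint angles.
- robot.current_dq(): joint speeds.
- robot.current_joint_torque(): joint torques, N m.
- robot.current_tool_pos(): TCP position.
- robot.current_eef_rot(): TCP orientation.
- robot.current_contact_force(): force on the tool from outside, world axes, zero at the start.
- robot.current_torque(): the same for the moment, N m.
- robot.current_finger_gap(): opening from 0.0 (shut) to 1.0 (fully open).
Only numpy, scipy, OpenCV 4.12 (cv2) and the standard library are available. Lean on these libraries where they do the work, as an engineer would, in place of code of your own. Each camera call takes 0.05 s, during which the arm holds its last target. There are 200 camera calls.

## Working session

There is one attempt and no reset: what is moved stays moved. The work goes in short steps, each a Python script; the robot and the scene stay as the last script left them, time stands still between calls to the robot, and variables do not carry over. Pictures are saved under pics/ and viewed, about 8 in all and at most 12, crops included, and the job is handed in when it is done.

```bash
mkdir -p pics; ls; python3 - <<'E'
from station import robot, fingers, vision, workorder, recognise
import cv2,numpy as np
for c in ["top","scene"]:
    im=vision.grab_frame(c); cv2.imwrite(f"pics/{c}0.png",im[:,:,::-1])
    k=vision.calibration(c); print(c,k)
    for l in ["tag_m","clip_m","tray","rack","pen"]:
        print(l,[(np.round(d["rect"]),round(d["p"],2)) for d in recognise(l,c)])
print(vision.calibration("wrist"),robot.current_eef_rot(),robot.current_time_s())
E
```

```text
pics
top {'mtx': array([[382.24126964,   0.        , 259.11377876],
       [  0.        , 382.24126964, 185.88043892],
       [  0.        ,   0.        ,   1.        ]]), 'extrinsics': array([[ 0.01657214, -0.99969271, -0.0184348 ,  0.05771495],
       [ 0.98247927,  0.0128582 ,  0.18592779, -0.54810046],
       [-0.18563362, -0.02119303,  0.98239046, -0.9553314 ],
       [ 0.        ,  0.        ,  0.        ,  1.        ]])}
tag_m [(array([233., 176.,   6.,  26.]), 0.68), (array([334., 186.,  30.,  18.]), 0.55)]
clip_m [(array([201., 151.,  23.,  23.]), 0.8), (array([273., 159.,  17.,  22.]), 0.65), (array([236., 156.,  16.,  20.]), 0.63)]
tray [(array([402., 203.,  58.,  84.]), 0.72)]
rack [(array([234., 178., 114.,  76.]), 0.72), (array([120., 157.,  59.,  52.]), 0.58)]
pen [(array([295., 187.,   8.,  44.]), 0.48)]
scene {'mtx': array([[408.54974669,   0.        , 256.94383479],
       [  0.        , 408.54974669, 187.65324273],
       [  0.        ,   0.        ,   1.        ]]), 'extrinsics': array([[ 0.72985775,  0.68358717,  0.00402929, -0.44452491],
       [-0.49603022,  0.
[... 635 characters left out ...]
k [(array([279., 195., 113.,  82.]), 0.62)]
pen [(array([236., 218.,  29.,  27.]), 0.65), (array([294., 191.,  25.,  29.]), 0.28)]
{'mtx': array([[264.29721324,   0.        , 254.32629492],
       [  0.        , 264.29721324, 191.28170757],
       [  0.        ,   0.        ,   1.        ]]), 'T_tool_cam': array([[ 1.56447799e-03,  9.52532409e-01,  3.04433182e-01,
         7.85311245e-02],
       [ 9.99998617e-01, -1.31854670e-03, -1.01341567e-03,
         4.04313782e-04],
       [-5.63901901e-04,  3.04434346e-01, -9.52533155e-01,
        -1.27064764e-01],
       [ 0.00000000e+00,  0.00000000e+00,  0.00000000e+00,
         1.00000000e+00]])} [1.79993997e+02 9.42338434e-04 1.47147845e+01] 0.6
```

```bash
python3 - <<'E'
import cv2
im=cv2.imread("pics/top0.png")[110:270,90:460]; cv2.imwrite("pics/top0c.png",cv2.resize(im,(796,344),interpolation=cv2.INTER_CUBIC))
E
```

```text
(no output)
```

View pics/top0c.png

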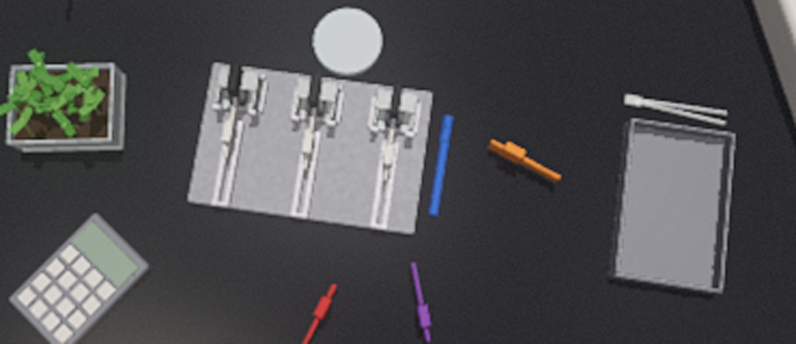

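View pics/scene0.png

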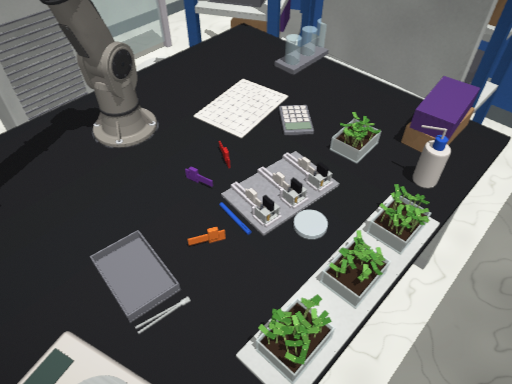

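```bash
cat > h.py <<'E'
from station import robot, fingers, vision, workorder, recognise
import cv2,numpy as np
from scipy.spatial.transform import Rotation as Ro
F=np.diag([1,-1,-1.])
def cam(name,pose=None):
    k=vision.calibration(name)
    if name!="wrist": E=k["extrinsics"]
    else:
        p,o=pose; T=np.eye(4); T[:3,:3]=Ro.from_euler("xyz",o,degrees=True).as_matrix(); T[:3,3]=p
        E=np.linalg.inv(T@k["T_tool_cam"])
    return k["mtx"],E
def ray(c,uv,z):
    K,E=c; d=E[:3,:3].T@F@np.linalg.inv(K)@[uv[0],uv[1],1]; o=-E[:3,:3].T@E[:3,3]
    return o+d*(z-o[2])/d[2]
def proj(c,P):
    K,E=c; q=K@F@(E[:3,:3]@np.asarray(P)+E[:3,3]); return q[:2]/q[2]
def fit(loc,pts): # planar rigid: returns origin xy,yaw deg,residuals
    l=np.array(loc)@[1,1j]; w=np.array(pts)@[1,1j]
    a=np.vdot(l-l.mean(),w-w.mean()); a/=abs(a); o=w.mean()-a*l.mean()
    return np.array([o.real,o.imag]),np.degrees(np.angle(a)),abs(w-o-a*l)
def look():
    pose=(robot.current_tool_pos(),robot.current_eef_rot()); return vision.grab_frame("wrist"),cam("wrist",pose)
def W(o,yaw,x,y,z):
    a=np.radians(yaw); return [o[0]+x*np.cos(a)-y*np.sin(a),o[1]+x*np.sin(a)+y*np.cos(a),z]
E
python3 - <<'E'
from h import *
c=cam("top"); s=lambda p:(90+(p[0]+.5)*370/796-.5,110+(p[1]+.5)*160/344-.5)
R=[(213,63),(432,92),(414,233),(189,202)]
pts=[ray(c,s(p),.012)[:2] for p in R]
print(np.round(pts,3),fit([(.093,.145),(.093,-.145),(-.093,-.145),(-.093,.145)],pts))
T=[(631,120),(735,133),(721,292),(611,277)]
pts=[ray(c,s(p),.03)[:2] for p in T]
print(np.round(pts,3),fit([(.1,.065),(.1,-.065),(-.1,-.065),(-.1,.065)],pts))
E
```

```text
[[ 0.686  0.267]
 [ 0.65  -0.019]
 [ 0.467  0.003]
 [ 0.502  0.288]] (array([0.57657359, 0.13485505]), np.float64(-7.0039955980588156), array([0.00030767, 0.00147917, 0.00099116, 0.00181152]))
[[ 0.612 -0.268]
 [ 0.597 -0.396]
 [ 0.399 -0.367]
 [ 0.415 -0.235]] (array([ 0.50569811, -0.31656676]), np.float64(-8.361355020689077), array([0.00265892, 0.00167432, 0.00206084, 0.00260042]))
```

```bash
python3 - <<'E'
from h import *
o,yaw=np.array([.5766,.1349]),-7.0
robot.move_to(W(o,yaw,0,0,.24),[180,0,yaw]); robot.pause(.2)
im,c=look(); np.savez("w1",K=c[0],E=c[1]); cv2.imwrite("pics/w1.png",im[:,:,::-1])
print(robot.current_tool_pos(),robot.current_joint_positions(),robot.current_time_s())
for l in ["tag_m","clip_m"]:
    for d in recognise(l,"wrist"): print(l,np.round(d["rect"]),round(d["p"],2))
for y in (.1,0,-.1): print(proj(c,W(o,yaw,-.010,y,.062)),proj(c,W(o,yaw,.054,y,.084)))
E
python3 -c "
import cv2;cv2.imwrite('pics/w1b.png',cv2.resize(cv2.imread('pics/w1.png'),(800,600),interpolation=cv2.INTER_CUBIC))"
```

```text
[0.57671909 0.13444722 0.2399421 ] [  20.67790573   33.62361756  -57.44718746   78.87817336   28.0957949
   82.43837102 -132.91405874] 3.6583
tag_m [332. 167.  21.  67.] 0.88
tag_m [252. 171.   7.  46.] 0.76
tag_m [455. 158.  73.  33.] 0.7
tag_m [281. 296.  22.  56.] 0.63
clip_m [254. 127.  47.  40.] 0.97
clip_m [334. 130.  54.  39.] 0.88
clip_m [171. 127.  48.  42.] 0.68
[170.13752311 184.52742472] [157.90103815 131.76704288]
[253.38552529 184.5408599 ] [253.29614213 131.80262575]
[336.57794798 184.5542861 ] [348.61827067 131.8381814 ]
```

View pics/w1b.png

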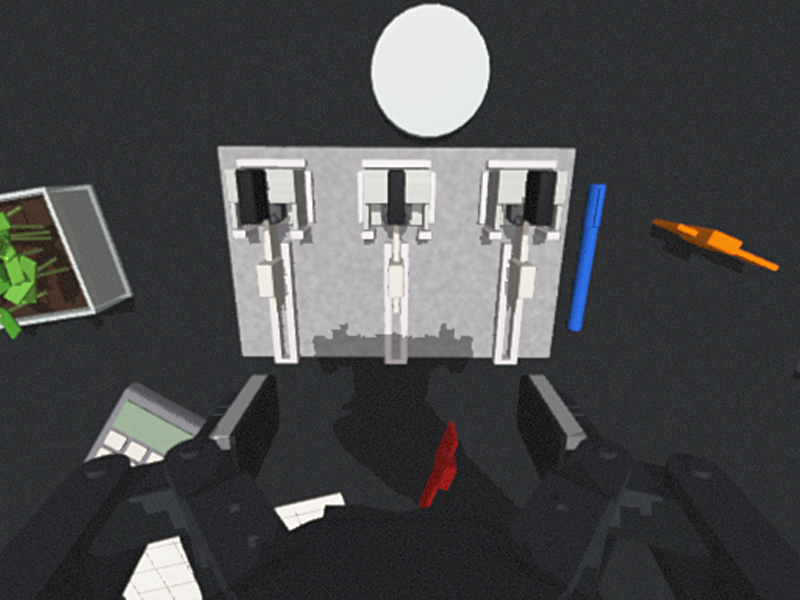

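```bash
python3 - <<'E'
from h import *
d=np.load("w1.npz"); c=(d["K"],d["E"]); S=512/800
g=lambda p:((p[0]+.5)*S-.5,(p[1]+.5)*S-.5)
R=[(218,147.5),(574.5,149.5),(551,358),(242,357)]
pts=[ray(c,g(p),.012)[:2] for p in R]
f=fit([(.093,.145),(.093,-.145),(-.093,-.145),(-.093,.145)],pts); print(f)
o,yaw,_=f
im=cv2.imread("pics/w1.png"); im=cv2.resize(im,None,fx=4,fy=4,interpolation=cv2.INTER_CUBIC)
def poly(P):
    q=np.array([proj(c,W(o,yaw,*p))*4+1.5 for p in P]); cv2.polylines(im,[np.int32(np.round(q))],True,(0,0,255),1)
for y in (.1,0,-.1):
    for x0,x1,z in ((-.023,.003,.062),(.036,.072,.084)):
        poly([(x0,y-.006,z),(x1,y-.006,z),(x1,y+.006,z),(x0,y+.006,z)])
    poly([(-.093,y-.010,.024),(.013,y-.010,.024),(.013,y+.010,.024),(-.093,y+.010,.024)])
cv2.imwrite("pics/w1c.png",im[340:940,520:1320][:, :800])
np.savez("rack",o=o,yaw=yaw)
E
```

```text
(array([0.57707765, 0.13465212]), np.float64(-7.161784734657129), array([0.00063798, 0.00130786, 0.00131615, 0.00074972]))
```

View pics/w1c.png

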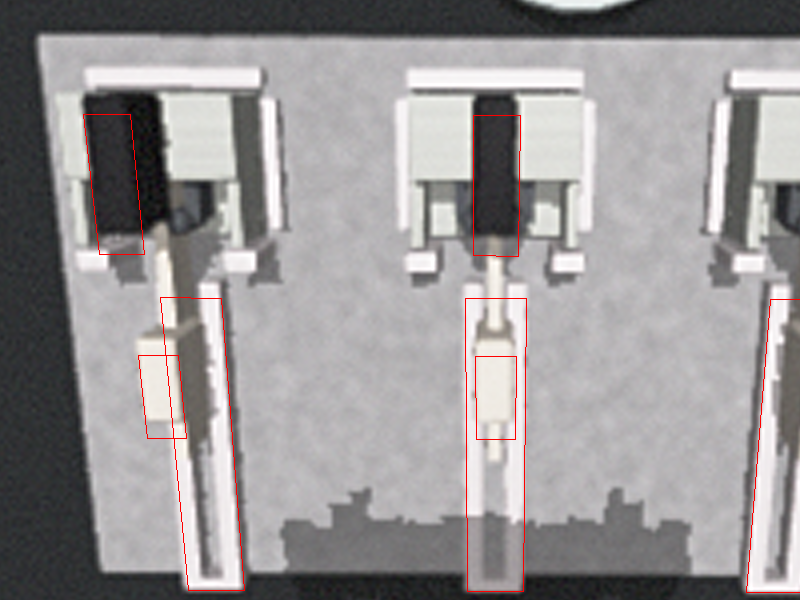

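```bash
cat > tug.py <<'E'
from h import *
import sys
d=np.load("rack.npz"); o=np.array(W(d["o"],float(d["yaw"]),.0055,0,0))[:2]; yaw=float(d["yaw"])
def tug(y,pull=.012,z=.051):
    Q=[180,0,yaw]
    fingers.gripper_to(.5)
    robot.line_to(W(o,yaw,-.010,y,.13),Q,velocity=.2)
    robot.line_to(W(o,yaw,-.010,y,z),Q,velocity=.08,f_stop=12)
    f0=np.array(robot.current_contact_force())
    fingers.gripper_to(0,40); robot.pause(.2)
    p0=np.array(robot.current_tool_pos()); f1=np.array(robot.current_contact_force())
    print("y",y,"z",p0[2],"gap",robot.current_finger_gap(),"grip dF",np.round(f1-f0,2))
    a=np.radians(yaw); ux=np.array([np.cos(a),np.sin(a),0])
    for k in range(1,7):
        robot.line_to(W(o,yaw,-.010-pull*k/6,y,z),Q,velocity=.01)
        f=np.array(robot.current_contact_force())-f1
        print("  %.4f  Fx %.2f  F %s"%((np.array(robot.current_tool_pos())-p0)@ux,f@ux,np.round(f,1)))
    fingers.gripper_to(.5); robot.pause(.1)
    robot.line_to(W(o,yaw,-.010-pull,y,.13),Q,velocity=.15)
    print("t",robot.current_time_s())
E
python3 - <<'E'
from tug import *
tug(0.)
E
```

```text
y 0.0 z 0.05160851048252152 gap 0.13555077953140468 grip dF [ 0.24 -0.76  4.64]
  -0.0008  Fx 3.37  F [ 3.6  1.6 -1.2]
  -0.0027  Fx 4.98  F [ 5.   0.1 -0.2]
  -0.0047  Fx 5.10  F [ 5.  -0.9 -0.1]
  -0.0067  Fx 4.92  F [ 5.   0.3 -0.5]
  -0.0087  Fx 5.72  F [ 5.7 -0.7  0.2]
  -0.0107  Fx 5.28  F [ 5.3  0.  -1.1]
t 9.95
```

```bash
python3 - <<'E'
from tug import *
tug(-.1,.013)
fingers.gripper_to(.5)
tug(.1,.013)
robot.line_to(W(o,yaw,0,0,.24),[180,0,yaw],velocity=.2); robot.pause(.2)
im,c=look(); im=cv2.resize(im[:,:,::-1],None,fx=4,fy=4,interpolation=cv2.INTER_CUBIC)
def poly(P):
    q=np.array([proj(c,W(o,yaw,*p))*4+1.5 for p in P]); cv2.polylines(im,[np.int32(np.round(q))],True,(0,0,255),1)
im=np.ascontiguousarray(im)
for y in (.1,0,-.1):
    for x0,x1,z in ((-.035,-.009,.062),(.034,.070,.084)):
        poly([(x0,y-.006,z),(x1,y-.006,z),(x1,y+.006,z),(x0,y+.006,z)])
im=im[340:940,480:1560]; cv2.imwrite("pics/w2.png",cv2.resize(im,(800,444),interpolation=cv2.INTER_AREA))
print(robot.current_time_s())
E
```

```text
y -0.1 z 0.05158355606595736 gap 0.1288796187138735 grip dF [ 0.24 -0.68  4.84]
  -0.0011  Fx 3.53  F [ 3.6  0.1 -0.8]
  -0.0022  Fx 7.44  F [ 7.5  0.3 -1.8]
  -0.0025  Fx 12.05  F [12.  -0.8 -6.4]
  -0.0039  Fx 12.33  F [12.4 -0.  -5.5]
  -0.0055  Fx 11.05  F [11.1 -0.7 -5.4]
  -0.0074  Fx 12.89  F [12.8 -1.2 -4.6]
t 15.9083
y 0.1 z 0.051643012556520825 gap 0.13370812332486884 grip dF [1.76 0.88 1.98]
  -0.0010  Fx 3.13  F [ 3.  -1.1  2.1]
  -0.0022  Fx 5.53  F [ 5.4 -1.   1.2]
  -0.0023  Fx 8.84  F [ 9.   0.7 -0.7]
  -0.0032  Fx 10.45  F [10.6  0.4 -3.2]
  -0.0051  Fx 10.40  F [10.6  0.6 -1.7]
  -0.0074  Fx 10.67  F [10.8  0.6 -1.5]
t 22.5833
23.7333
```

View pics/w2.png

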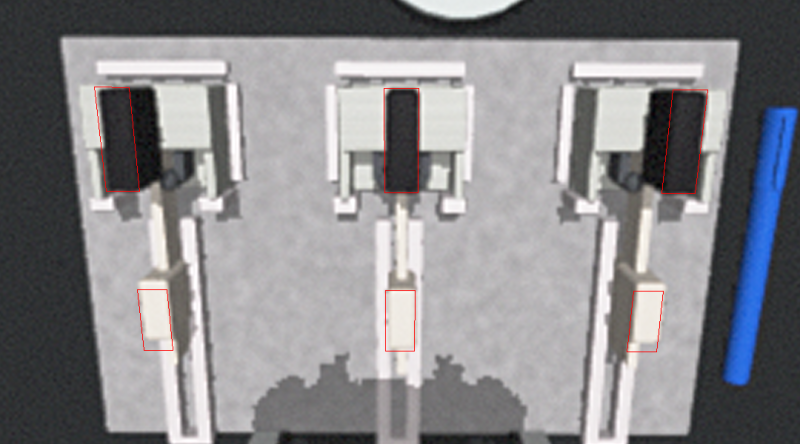

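```bash
cat >> tug.py <<'E'
def more(y,x0,target,z=.051):
    Q=[180,0,yaw]; fingers.gripper_to(.5)
    robot.line_to(W(o,yaw,x0,y,.13),Q,velocity=.2)
    robot.line_to(W(o,yaw,x0,y,z),Q,velocity=.1,f_stop=12)
    fingers.gripper_to(0,40); robot.pause(.1)
    p0=np.array(robot.current_tool_pos()); f1=np.array(robot.current_contact_force())
    a=np.radians(yaw); ux=np.array([np.cos(a),np.sin(a),0])
    for k in range(1,13):
        robot.line_to(W(o,yaw,x0-.001*k,y,z),Q,velocity=.01)
        s=(np.array(robot.current_tool_pos())-p0)@ux
        print("  %.4f %.2f"%(s,(np.array(robot.current_contact_force())-f1)@ux))
        if s<-target: break
    fingers.gripper_to(.5); robot.pause(.1)
    robot.line_to(W(o,yaw,x0-.001*k,y,.13),Q,velocity=.15)
    print("t",robot.current_time_s())
E
python3 - <<'E'
from tug import *
more(.1,-.0175,.0042)
more(-.1,-.0175,.0042)
robot.line_to(W(o,yaw,0,0,.24),[180,0,yaw],velocity=.2); robot.pause(.2)
im,c=look(); im=cv2.resize(im[:,:,::-1],None,fx=4,fy=4,interpolation=cv2.INTER_CUBIC)
def poly(P):
    q=np.array([proj(c,W(o,yaw,*p))*4+1.5 for p in P]); cv2.polylines(im,[np.int32(np.round(q))],True,(0,0,255),1)
im=np.ascontiguousarray(im)
for y in (.1,0,-.1):
    for x0,x1,z in ((-.035,-.009,.062),(.034,.070,.084)):
        poly([(x0,y-.006,z),(x1,y-.006,z),(x1,y+.006,z),(x0,y+.006,z)])
im=im[340:940,480:1560]; cv2.imwrite("pics/w3.png",cv2.resize(im,(800,444),interpolation=cv2.INTER_AREA))
print(robot.current_time_s())
E
```

```text
-0.0001 2.58
  -0.0001 4.82
  -0.0002 6.92
  -0.0002 8.57
  -0.0003 10.52
  -0.0005 11.13
  -0.0009 12.49
  -0.0014 12.77
  -0.0024 12.32
  -0.0034 12.38
  -0.0045 11.66
t 30.2
  -0.0001 3.50
  -0.0002 6.93
  -0.0002 9.13
  -0.0004 10.81
  -0.0006 12.04
  -0.0009 12.75
  -0.0014 13.51
  -0.0023 12.14
  -0.0032 13.52
  -0.0039 12.38
  -0.0048 13.17
t 36.9167
38.075
```

View pics/w3.png

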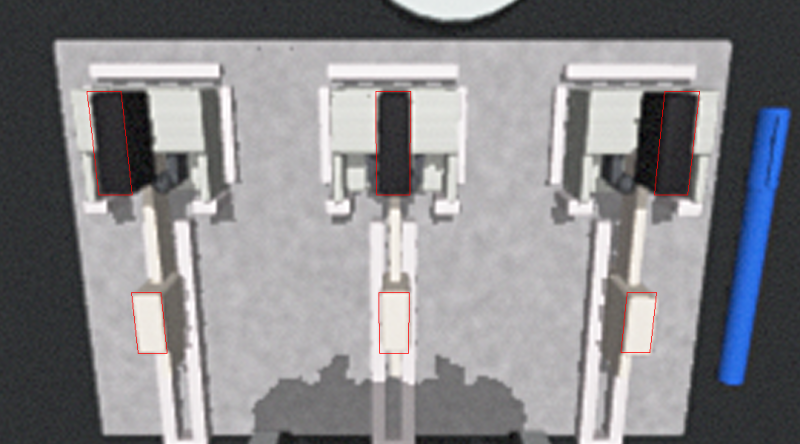

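```bash
python3 - <<'E'
from tug import *
Q=[180,0,yaw]; to,ty=np.array([.5057,-.3166]),-8.4; QT=[180,0,ty]
T=lambda z:W(to,ty,.045,0,z)
print(robot.inverse_kinematics(T(.18),QT),robot.inverse_kinematics(T(.07),QT))
fingers.gripper_to(.5)
robot.line_to(W(o,yaw,.052,0,.13),Q,velocity=.2)
print("touch",robot.line_to(W(o,yaw,.052,0,.074),Q,velocity=.08,f_stop=12))
fingers.gripper_to(0,60); robot.pause(.1)
z0=robot.current_tool_pos()[2]; np.save("z0",z0)
print(z0,robot.current_finger_gap(),robot.current_time_s())
robot.line_to(W(o,yaw,.052,0,.18),Q,velocity=.07)
print(robot.current_tool_pos(),robot.current_contact_force(),robot.current_finger_gap(),robot.current_time_s())
try: robot.line_to(T(.18),QT,velocity=.15)
except robot.PlanningError as e: print(e)
im,c=look(); vis=np.ascontiguousarray(im[:,:,::-1])
for p in [(.1,.065),(.1,-.065),(-.1,-.065),(-.1,.065)]: cv2.circle(vis,tuple(int(round(v)) for v in proj(c,W(to,ty,*p,.03))),3,(0,0,255),1)
cv2.imwrite("pics/t1.png",cv2.resize(vis,(800,600)))
print(robot.current_tool_pos(),robot.current_time_s())
E
```

```text
[ 60.1287825   41.15147335 -55.0332168   76.05316106  33.2769136
  79.36626492 -92.29127715] [ 59.04422499  46.47221868 -50.85217513  83.34511579  37.33707933
  67.98572095 -95.54429415]
touch False
0.07479039401433282 0.13120148624557998 40.3833
[0.63386574 0.12729495 0.17940076] [-0.08633105  0.06635623 -1.9036664 ] 0.12874830495768438 42.05
[ 0.55038651 -0.32268274  0.18007779] 45.3083
```

View pics/t1.png

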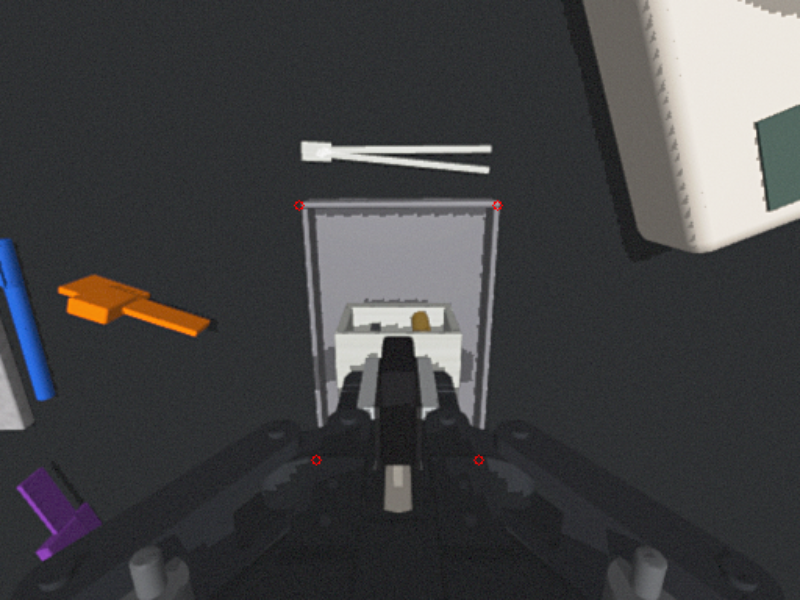

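```bash
python3 - <<'E'
from tug import *
to,ty=np.array([.5057,-.3166]),-8.4; QT=[180,0,ty]; z0=float(np.load("z0.npy"))
T=lambda z:W(to,ty,.045,0,z)
robot.line_to(T(z0+.015),QT,velocity=.1)
print(robot.line_to(T(z0-.012),QT,velocity=.02,f_stop=5),robot.current_tool_pos()[2]-z0)
robot.pause(.2); fingers.gripper_to(.35); robot.pause(.1)
robot.line_to(T(.2),QT,velocity=.12)
im=look()[0]; vision.grab_frame("scene"); 
s=vision.grab_frame("scene")
cv2.imwrite("pics/f.png",np.hstack([cv2.resize(im,(480,360)),cv2.resize(s[200:320,80:187],(320,360))])[:,:,::-1])
print(robot.current_time_s(),robot.current_contact_force())
E
```

```text
True -0.00801797869978145
49.4583 [ 0.22836238  0.24872498 -0.01462549]
```

View pics/f.png

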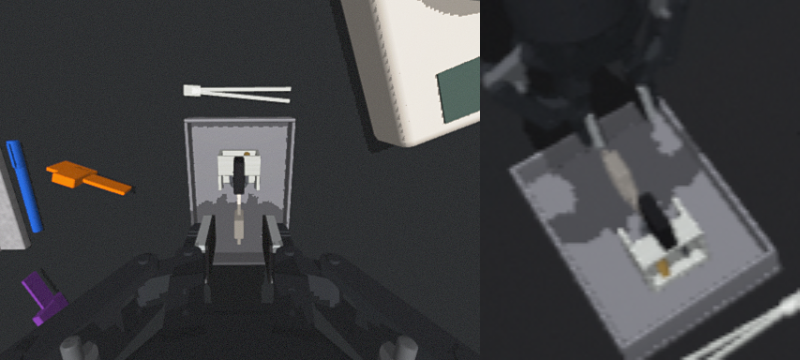

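The clip (left panel at about 239,170) stands upright on the tray floor with its tag still in the jaws, and the gripper is clear.

```bash
python3 -c "
from station import workorder
workorder.close_job()"
```

```text
the job is handed in; nothing more can be done
```

I tugged all three tags, found the middle lane's clip weak, and set it upright in the tray with its tag still in the jaws. I then handed the job in at about 49.5 s; no verdict is reported.

- **Pull forces:** the middle tag slid at about 5 N, the right at 11–13.5 N and the left at 10.5–12.5 N.
- **Tugs:** the first pull on each outer tag fell short, at about 5.5 mm out of its clip, because the arm gave under load. I gripped both again and drew them about 4.5 mm further. By tool travel and the overlay picture, all three were then about 9–10 mm out, after allowing for about 2 mm of clip travel on to the gate.
- **Rack position:** my fit from the plate's edges was about 5.5 mm off along x compared with where the clips and tags showed in the picture. I corrected for that before reaching for anything.
- **Placing:** the clip touched the tray floor at a 5 N stop, 8.0 mm below the grasp height, as expected. The last pictures show it upright with its tag in, the gripper clear, and contact force near zero.
- **Not checked:** I did not look at the two good clips again after the lift, nor measure the carried tag's final position in its clip beyond those pictures.

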